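# Back off the screw press that holds the mended orange tent peg

## Task

The glue in the mended orange tent peg has set, so open the small screw press that holds it: grip its red handwheel across the rim from above, turn it anticlockwise by about 70 degrees in one go while your hand rises with the wheel, so that the press foot ends well over a centimetre clear of the peg, then let go. Leave the orange peg lying on the anvil, and do not turn the twin press that holds the steel skewer.

Things in the scene. Friction and masses are not known exactly. Their poses are not given: they have to be found in the camera images.
- peg_wheel: Red handwheel (solid disc, 60 mm across, 14 mm thick, level) on the fixed blue screw press holding the orange peg. Origin at its centre, mid-thickness, 160 mm above the board when closed; z up along the screw, x to a white dot. Hub ends 12 mm above the origin. Press frame: top 32 mm below the wheel's underside, base 130 x 100. Friction 0.3 N m; it stays where left and starts closed against a stop.
- peg_stem (a joint): Rise in m of that press's wheel, screw and foot, which move together: 0 closed on the peg, 0.018 at the upper stop. Turning the wheel anticlockwise seen from above (positive about z) raises it 0.2 mm per degree (72 mm per turn; stop at 90 degrees).
- skewer_wheel: The identical red handwheel of the twin blue press, which holds a steel skewer (8 mm thick, ring at one end); same origin and axes. Not to be turned. Either press may be on the left or the right.
- peg: Orange plastic tent peg under the foot of the press to be opened: loose, 195 mm long, 18 mm wide, 14 mm thick, lying on the 26 mm high anvil and sticking out about 90 mm either side of the screw; hooked head at -y. Origin at its underside near the screw axis, y along the peg, z up.

How it is judged:
By the outcome, as a careful person would: the job done as asked, in the order asked, and still so for the second after the job is handed in, with the robot touching nothing.
It also fails if it takes over 35 s, if anything falls off the work surface, if the arm or the gripper's body presses on something with over 40 N, if the wrist force passes 120 N, or if a joint passes its speed limit or range.

## Robot

A 6-joint arm with a two-finger parallel gripper is mounted at the origin on the work surface. World frame = base frame: x ahead of the robot, y to its left, z up, the work surface at z = 0. Lengths are in m, angles in rad, forces in N, time in s.
With the tool pointing down it reaches from about 0.3 to 0.95 m from the base axis. Payload 3.1 kg.
Tool frame: the origin (TCP) lies between the finger pads; the fingertips stand 11 mm ahead of it and the grasp point (between the pads) lies 8 mm behind it; z points along the fingers, y is the direction in which the jaws open and shut (so a half turn about z gives the same grasp; the last joint's range is limited). The gripper opens to 85 mm and grips with 20 to 120 N. Pads are 22 mm wide; open, the fingers measure 114 mm over their backs; the gripper's body (76 mm by 85 mm) begins 54 mm behind the grasp point. The pads swing forward as they close: fully open they stand 13 mm farther back than shut.
Start: joints at [1.129, 0.308, 1.634, -0, 1.2, -0.07], TCP at [0.227, 0.582, 0.242] pointing down, gripper open.
Joint ranges: [-3.06, 3.06], [-0.79, 1.96], [0.05, 2.63], [-1.19, 4.34], [0.05, 2.64], [-2.94, 2.94]. Speed limits (rad/s): [2.79, 2.79, 3.14, 3.14, 3.14, 3.14].

## Interface

Orientations are given as a unit quaternion [x, y, z, w].
In Python, from cell import * gives the robot as it stands.
- The arm moves only by the tool send_rows, never from a script. Its argument "commands" is a list that holds one entry, the list of rows, each a list of 7 numbers: the turn, a rotation vector about the tool's x, y, z in degrees, then the shift along the tool's x, y, z in cm, then the opening, from 0 (shut) to 1 (fully open). In form: [[[ax, ay, az, dx, dy, dz, hand], ...]]. A call has 1 to 8 rows; each row shifts and turns the pose as measured when the row begins, along the tool's axes as they then stand; what a row does not reach is not made up. A row lasts 1/10 s, in which the tool goes at most 50 mm and 8.59 degrees, less where a joint would pass 70% of its speed; a pose out of reach is approached as far as the arm can. A call is refused whole if a number of a shift passes 5 or a number of a turn 8.59, either way. A call with a gripper value outside its range is refused whole. The fingers move at their own pace and stop on an object; "newtons" is the grip in N (left out, the last holds). Time passes only in rows, so rows that do not move let the fingers close. It gives the time, the measured TCP pose, the force and the opening at its end, in the units of the state.
- observe(): the state, without advancing time (a new reading comes with each control period).
- grab_frame(name): name is "scene" or "top" or "wrist"; returns (picture, depth): 480x640x3 uint8, red, green, blue; 480x640 float32, m along the optical axis (not along the pixel's ray), 0 where there is no reading.
- camera_model(name): a dict with "fx", "fy", "cx", "cy" (pixels), "rvec" (rotation vector, rad) and "tvec" (3), from world to camera coordinates, as OpenCV has them. Camera axes: x right, y down, z forward; pixel columns grow to the right and rows downward; lengths in m; the calibration is good to about 2 mm. A picture is of the moment at which its call begins: read the wrist's pose just before it. camera_model takes no time and is no camera call; for the wrist camera it gives the pose at the moment of the call.
- close_job(): hands the job in, once; it reports no verdict.
The state is a dict: "time": time; "joints": joint angles; "joint_vel": joint speeds; "tau": joint torques, N m; "ee_pos": TCP position; "tcp_rot": TCP orientation; "ft_force": force on the tool from outside, world axes, zero at the start; "wrist_torque": the same for the moment, N m; "finger_gap": finger opening in m.
Only numpy, scipy, OpenCV 4.12 (cv2) and the standard library are available. Lean on these libraries where they do the work, as an engineer would, in place of code of your own. Each camera call takes 0.05 s, during which the arm holds its last target. There are 200 camera calls.

## Working session

There is one attempt and no reset: what is moved stays moved. The work goes in short steps, Python scripts to look and compute and a tool call to move; the robot and the scene stay as the last step left them, time stands still between calls to the robot, and variables do not carry over. Pictures are saved under pics/ and viewed, about 8 in all and at most 12, crops included, and the job is handed in when it is done.

Besides the shell and the picture viewer there is one more tool, called after "Request:" as name(argument=value, ...) on one line, values as JSON. send_rows: Moves the arm, as the interface text tells. Its arguments: {"type":"object","properties":{"commands":{"type":"array"},"newtons":{"type":"number"}},"required":["commands"]}

```bash
mkdir -p pics; cat > h.py <<'E'
from cell import *
import numpy as np, cv2
from scipy.spatial.transform import Rotation as R
def snap(n,f):
    m=camera_model(n); p,d=grab_frame(n); np.savez('pics/'+f,p=p,d=d,**{k:np.array(v) for k,v in m.items()})
    cv2.imwrite(f'pics/{f}.png',p[:,:,::-1]); return m,p,d
def cloud(m,d):
    v,u=np.mgrid[:480,:640]; c=np.stack([(u-m['cx'])/m['fx']*d,(v-m['cy'])/m['fy']*d,d],-1)
    r=cv2.Rodrigues(np.array(m['rvec'],float))[0]
    return (c-np.array(m['tvec']).ravel())@r
E
python3 - <<'E'
from h import *
s=observe();print(s)
for n in('top','scene'):
    m,p,d=snap(n,n+'0'); W=cloud(m,d)
    h=cv2.cvtColor(p,cv2.COLOR_RGB2HSV)
    red=((h[...,0]<5)|(h[...,0]>174))&(h[...,1]>120)&(h[...,2]>60)
    k,l,st,c=cv2.connectedComponentsWithStats(red.astype(np.uint8))
    for i in range(1,k):
        if st[i,4]>80:
            q=W[(l==i)&(d>0)]; print(n,st[i],c[i],np.median(q,0),q.min(0),q.max(0))
a=cv2.imread('pics/top0.png');b=cv2.imread('pics/scene0.png')
E
```

```text
{'time': 0.0, 'joints': array([ 1.12932366e+00,  3.09005058e-01,  1.63523181e+00,  1.27568094e-05,
        1.19969463e+00, -6.96913243e-02]), 'joint_vel': array([-0.00093736,  0.00109992,  0.00018635,  0.00038579, -0.00060699,
       -0.00076522]), 'tau': array([-1.40814145e-04, -4.15260637e+01, -2.76664549e+01, -1.53772262e-04,
        1.02595901e-02, -5.28121120e-05]), 'ee_pos': array([0.22671396, 0.58155317, 0.24102546]), 'tcp_rot': array([ 1.84824088e-01,  9.82770924e-01, -1.12993391e-03, -3.01388664e-04]), 'ft_force': array([-0.03849315, -0.39540184,  0.73025111]), 'wrist_torque': array([ 0.03362806, -0.01371453,  0.04316524]), 'finger_gap': 0.08560371837969755}
top [405 180  38  37 894] [423.36353468 198.12416107] [ 0.59946934 -0.17625373  0.16627254] [ 0.57257428 -0.23368321 -0.00165295] [ 0.62914059 -0.14877399  0.17343072]
top [157 217  38  38 894] [175.58053691 235.55480984] [0.54769955 0.20561337 0.16638957] [0.52033046 0.17756928 0.12088751] [0.57749592 0.23550474 0.17311078]
scene [235 150  33  25 532] [251.42669173 162.21616541] [ 0.60551113 -0.17034833  0.16538595] [ 0.57740785 -0.20437211  0.15562858] [ 0.63235415 -0.14695589  0.17234436]
scene [ 380  291   42   36 1030] [400.57184466 308.50873786] [0.55387022 0.21203871 0.16569314] [0.51534627 0.18032035 0.12041198] [0.5805068  0.23632637 0.17162797]
```

View pics/top0.png

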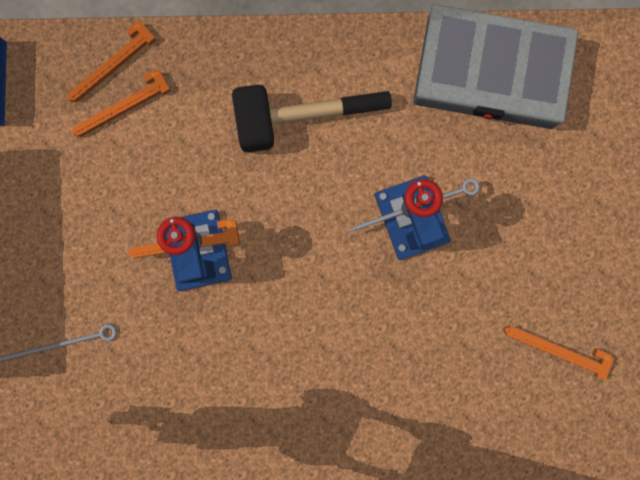

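View pics/scene0.png

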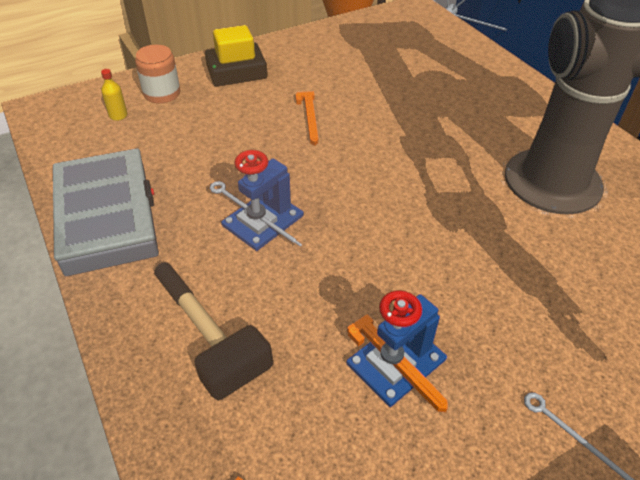

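The orange peg is in the left press (wheel at about px (175,235) in top). Its wheel is at about (0.549, 0.206), top 0.167, which fits the given height. The skewer press is on the right. I'll move above the peg wheel, keeping the yaw.

Request:
send_rows(commands=[[[0,0,0,-4.3,-2.3,0,1],[0,0,0,-4.3,-2.3,0,1],[0,0,0,-4.3,-2.3,0,1],[0,0,0,-4.3,-2.3,0,1],[0,0,0,-4.3,-2.3,0,1],[0,0,0,-4.3,-2.3,0,1],[0,0,0,-4.3,-2.3,0,1],[0,0,0,-4.3,-2.3,0,1]]])

```text
time: 0.9
ee_pos: [0.4823, 0.2813, 0.2366]
tcp_rot: [0.178, 0.984, -0.002, -0.003]
ft_force: [1.2, 0.3, 0.4]
finger_gap: 0.0851
```

```bash
cat >> h.py <<'E'
def wheel(n,f):
    m,p,d=snap(n,f); W=cloud(m,d); h=cv2.cvtColor(p,cv2.COLOR_RGB2HSV)
    red=((h[...,0]<5)|(h[...,0]>174))&(h[...,1]>120)&(h[...,2]>60)&(d>0)
    q=W[red]; q=q[(np.hypot(q[:,0]-.55,q[:,1]-.207)<.07)&(q[:,2]>.12)]
    t=np.percentile(q[:,2],90); q=q[abs(q[:,2]-np.median(q[:,2]))<.005]
    c,r=cv2.minEnclosingCircle(q[:,:2].astype(np.float32)); print(n,len(q),'centre',c,'r',r,'z',np.median(q[:,2]))
    return c
def state(c=(.549,.207)):
    s=observe(); r=R.from_quat(s['tcp_rot']); e=np.array([*c,0.16])-s['ee_pos']
    print('t',s['time'],'ee',s['ee_pos'],'j',np.round(s['joints'],3),'gap',s['finger_gap'],'F',s['ft_force'],'T',s['wrist_torque'])
    print('R',np.round(r.as_matrix(),4).tolist(),'to wheel in tool cm',r.inv().apply(e)*100)
E
python3 -c "
from h import *
state(); wheel('top','top1'); wheel('scene','scene1');c=wheel('wrist','wrist1');state(c)"
```

```text
t 0.9 ee [0.4822937  0.28125993 0.23657485] j [ 0.45   0.19   1.794 -0.     1.164 -0.762] gap 0.085130372334245 F [1.15816884 0.31564678 0.40264259] T [0.02984362 0.02022318 0.01642516]
R [[-0.9365, 0.3507, -0.0057], [0.3508, 0.9365, -0.003], [0.0043, -0.0048, -1.0]] to wheel in tool cm [-8.88429441 -4.57802045  7.64138755]
top 845 centre (0.549363374710083, 0.2068595141172409) r 0.02934117242693901 z 0.16644804589049317
scene 945 centre (0.5520814657211304, 0.20855212211608887) r 0.02887760102748871 z 0.16588978599774729
wrist 3699 centre (0.5476049184799194, 0.2083112597465515) r 0.029448822140693665 z 0.1661250488232331
t 1.05 ee [0.48314635 0.28057431 0.23652832] j [ 0.448  0.191  1.793 -0.     1.165 -0.758] gap 0.08561146184510082 F [-0.09268076  0.9993123  -0.30230086] T [ 0.06337132 -0.02117139  0.03595368]
R [[-0.9345, 0.3559, -0.0057], [0.356, 0.9345, -0.0032], [0.0042, -0.005, -1.0]] to wheel in tool cm [-8.62780344 -4.42006152  7.63927127]
```

Request:
send_rows(commands=[[[0,0,0,-4.3,-2.2,-0.5,1],[0,0,0,-4.3,-2.2,0,1],[0,0,0,0,0,0,1]]])

```text
time: 1.35
ee_pos: [0.5457, 0.2116, 0.2399]
tcp_rot: [0.178, 0.984, -0.002, -0.004]
ft_force: [-0.6, 0.7, 0.4]
finger_gap: 0.0856
```

```bash
python3 -c "
from h import *
c=wheel('wrist','wrist2');state(c)"
```

```text
wrist 4687 centre (0.5479066967964172, 0.20773187279701233) r 0.02941153198480606 z 0.1663118463048527
t 1.4 ee [0.54387456 0.21352163 0.23967444] j [ 0.298  0.239  1.727  0.004  1.186 -0.916] gap 0.08536119931935211 F [-0.36704372  0.46755939  0.03997986] T [ 0.02910271  0.00687053 -0.02629394]
R [[-0.9365, 0.3504, -0.0115], [0.3504, 0.9366, 0.0001], [0.0108, -0.004, -0.9999]] to wheel in tool cm [-0.66654098 -0.36930803  7.96224183]
```

View pics/wrist2.png

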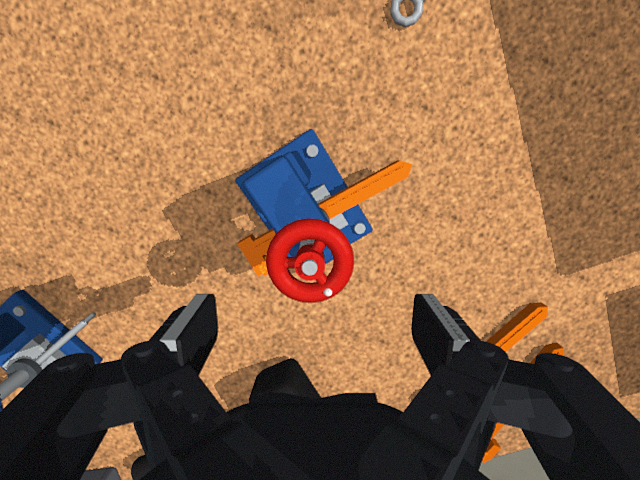

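The press in view under the hand holds the orange peg; its wheel centre is at px (310,262) with the fingers straddling it. Descending in part.

Request:
send_rows(commands=[[[0,-0.5,0,-0.6,-0.4,1.5,1],[0,0,0,0,0,2,1],[0,0,0,0,0,2,1],[0,0,0,0,0,1.5,1],[0,0,0,0,0,0,1]]])

```text
time: 1.9
ee_pos: [0.5414, 0.2162, 0.1668]
tcp_rot: [0.174, 0.985, -0.0, -0.004]
ft_force: [0.3, 0.9, -1.0]
finger_gap: 0.0855
```

```bash
python3 -c "
from h import *
state((.548,.2077));c=wheel('wrist','wrist3');state((.548,.2077));state((.548,.2077))"
```

```text
t 1.9 ee [0.54138157 0.21615793 0.16678257] j [ 0.304  0.314  1.791  0.003  1.044 -0.919] gap 0.08549451814307292 F [ 0.2572502   0.86959071 -1.00607475] T [0.0409795  0.00566812 0.03819606]
R [[-0.9392, 0.3433, -0.0078], [0.3433, 0.9392, 0.0007], [0.0076, -0.002, -1.0]] to wheel in tool cm [-0.91708318 -0.56581372  0.67249441]
wrist 9661 centre (0.5477487444877625, 0.20787060260772705) r 0.029384024441242218 z 0.1662414806681988
t 1.95 ee [0.54206332 0.21641446 0.1679225 ] j [ 0.304  0.313  1.789  0.004  1.044 -0.919] gap 0.0852152155211209 F [-0.03849313  0.37929672 -0.40984688] T [ 0.01260236  0.02267623 -0.00967513]
R [[-0.9392, 0.3433, -0.0063], [0.3433, 0.9392, 0.0013], [0.0063, -0.0009, -1.0]] to wheel in tool cm [-0.86178618 -0.61393579  0.78735479]
t 1.95 ee [0.54206332 0.21641446 0.1679225 ] j [ 0.304  0.313  1.789  0.004  1.044 -0.919] gap 0.0852152155211209 F [-0.03849313  0.37929672 -0.40984688] T [ 0.01260236  0.02267623 -0.00967513]
R [[-0.9392, 0.3433, -0.0063], [0.3433, 0.9392, 0.0013], [0.0063, -0.0009, -1.0]] to wheel in tool cm [-0.86178618 -0.61393579  0.78735479]
```

View pics/wrist3.png

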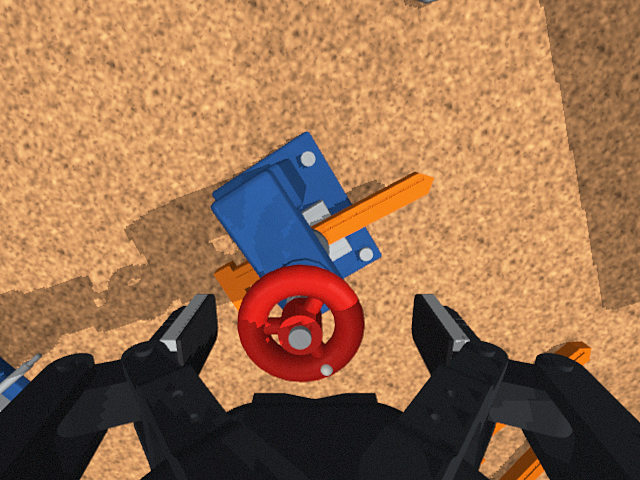

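Wheel (px 300,325) sits about 6 mm left of the jaws' middle (px 315), and ahead in x; the pose numbers agree. Correcting, then descending.

Request:
send_rows(commands=[[[0,-0.3,0,-0.9,-0.6,0,1],[0,0,0,0,0,0.9,1],[0,0,0,0,0,0.9,1],[0,0,0,0,0,0,1]]])

```text
time: 2.35
ee_pos: [0.5508, 0.2088, 0.1519]
tcp_rot: [0.174, 0.985, 0.001, 0.002]
ft_force: [-0.7, 0.3, 0.4]
finger_gap: 0.0854
```

```bash
python3 -c "
from h import *
state((.5478,.2078));c=wheel('wrist','wrist4');state((.5478,.2078))"
```

```text
t 2.35 ee [0.5507607  0.20883119 0.15185124] j [ 0.289  0.337  1.794 -0.     1.005 -0.933] gap 0.08541171067350735 F [-0.71545153  0.30603848  0.38651536] T [-0.01278475 -0.01273068 -0.03785719]
R [[-0.9397, 0.3419, 0.0048], [0.3419, 0.9397, 0.0013], [-0.004, 0.0028, -1.0]] to wheel in tool cm [ 0.2396944  -0.19581603 -0.8164043 ]
wrist 12345 centre (0.5474398732185364, 0.20797111093997955) r 0.02945057488977909 z 0.16627013006692726
t 2.4 ee [0.55112354 0.20892835 0.15241612] j [ 0.289  0.337  1.793 -0.     1.005 -0.933] gap 0.0849554968816829 F [-0.24703135  0.13156314 -0.04414037] T [-0.02919014 -0.06146333  0.04834352]
R [[-0.9397, 0.3419, 0.0055], [0.3419, 0.9397, 0.0015], [-0.0047, 0.0033, -1.0]] to wheel in tool cm [ 0.27019565 -0.21714187 -0.76038551]
```

Request:
send_rows(commands=[[[0,0.2,0,0.25,-0.2,0.2,1],[0,0,0,0,0,0,1]]])

```text
time: 2.6
ee_pos: [0.5482, 0.2077, 0.1506]
tcp_rot: [0.174, 0.985, 0.002, 0.001]
ft_force: [0.4, 0.5, -1.0]
finger_gap: 0.0857
```

```bash
python3 -c "
from h import *
state((.5477,.2079));c=wheel('wrist','wrist5');state((.5477,.2079))"
```

```text
t 2.6 ee [0.54822859 0.20773311 0.15057385] j [ 0.287  0.335  1.8    0.003  1.003 -0.936] gap 0.08568843229958681 F [ 0.35961738  0.48387706 -0.99123675] T [-0.02473933  0.07345462 -0.0156202 ]
R [[-0.9396, 0.3423, 0.0025], [0.3423, 0.9396, 0.003], [-0.0013, 0.0037, -1.0]] to wheel in tool cm [ 0.05418163  0.00105178 -0.94268721]
wrist 12424 centre (0.5474885702133179, 0.207991823554039) r 0.029434500262141228 z 0.1662373444931306
t 2.65 ee [0.5487259  0.20788933 0.15093002] j [ 0.287  0.335  1.8    0.003  1.003 -0.936] gap 0.08565360602680754 F [-0.38583434  0.34963085 -0.19748723] T [ 0.02523458 -0.04133894  0.01368937]
R [[-0.9396, 0.3423, 0.0035], [0.3423, 0.9396, 0.0033], [-0.0022, 0.0043, -1.0]] to wheel in tool cm [ 0.0947833  -0.03019791 -0.90734543]
```

View pics/wrist5.png

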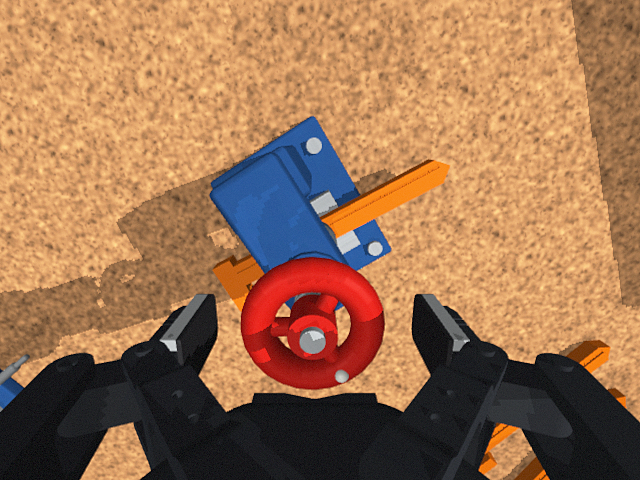

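Wheel centred between the jaws (px 312 vs 315). Closing.

Request:
send_rows(commands=[[[0,0,0,0,0,0,0],[0,0,0,0,0,0,0],[0,0,0,0,0,0,0],[0,0,0,0,0,0,0]]], newtons=80)

```text
time: 3.05
ee_pos: [0.5485, 0.2067, 0.1523]
tcp_rot: [0.173, 0.985, 0.0, 0.001]
ft_force: [0.2, 1.0, -1.6]
finger_gap: 0.0579
```

```bash
python3 -c "
from h import *
state((.5477,.2079))"
```

```text
t 3.05 ee [0.54846318 0.2066706  0.15225807] j [ 0.286  0.333  1.799 -0.     1.007 -0.936] gap 0.05789235931528318 F [ 0.22253194  0.98542606 -1.63727344] T [-0.1190607  -0.02282207 -0.0532379 ]
R [[-0.9399, 0.3416, 0.0027], [0.3416, 0.9399, 0.0005], [-0.0024, 0.0014, -1.0]] to wheel in tool cm [ 0.11186053  0.0905448  -0.77434   ]
```

Request:
send_rows(commands=[[[0,0,-6,0,0,-0.12,0],[0,0,-6,0,0,-0.12,0],[0,0,-6,0,0,-0.12,0]]], newtons=100)

```text
time: 3.35
ee_pos: [0.5484, 0.2063, 0.156]
tcp_rot: [0.014, 1.0, 0.0, 0.001]
ft_force: [-1.3, -1.1, 1.5]
finger_gap: 0.0573
```

```bash
python3 -c "
from h import *
state((.5477,.2079)); print((R.from_quat(observe()['tcp_rot']).as_euler('ZYX',degrees=True)))"
```

```text
t 3.35 ee [0.54841583 0.20630575 0.15602913] j [ 0.286  0.328  1.797 -0.     1.014 -1.258] gap 0.05731273045465886 F [-1.30776553 -1.13119251  1.46499798] T [-0.3112027   0.06995536 -0.36272114]
R [[-0.9996, 0.0271, 0.0024], [0.0271, 0.9996, 0.0003], [-0.0024, 0.0004, -1.0]] to wheel in tool cm [ 0.07492743  0.15758961 -0.3972023 ]
[1.78446479e+02 1.37279218e-01 1.79976369e+02]
```

Torque of about 0.36 Nm with low forces shows the wheel is turning. 18.5° done, and the rise matches; continuing.

Request:
send_rows(commands=[[[0,0,-7.4,0,0,-0.15,0],[0,0,-7.4,0,0,-0.15,0],[0,0,-7.4,0,0,-0.15,0],[0,0,-7.4,0,0,-0.15,0],[0,0,-7.4,0,0,-0.15,0],[0,0,-7.4,0,0,-0.15,0],[0,0,-7.4,0,0,-0.15,0]]])

```text
time: 4.05
ee_pos: [0.5489, 0.2053, 0.1667]
tcp_rot: [-0.437, 0.899, -0.0, 0.002]
ft_force: [-0.6, -0.3, 1.4]
finger_gap: 0.0574
```

```bash
python3 -c "
from h import *
state((.5477,.2079)); print((R.from_quat(observe()['tcp_rot']).as_euler('ZYX',degrees=True)));wheel('wrist','wrist6');wheel('scene','scene6');state()
import cv2
a=cv2.imread('pics/scene6.png')[230:430,310:490];b=cv2.imread('pics/wrist6.png')
cv2.imwrite('pics/c6.png',np.hstack([cv2.resize(a,(360,400)),cv2.resize(b,(440,330))[:400] if 0 else cv2.copyMakeBorder(cv2.resize(b,(440,330)),0,70,0,0,0)]))"
```

```text
t 4.05 ee [0.54892352 0.20526176 0.16668766] j [ 0.284  0.314  1.791 -0.     1.033 -2.192] gap 0.057351207300525016 F [-0.64609319 -0.28808788  1.36472693] T [-0.19352331 -0.0106932  -0.36079724]
R [[-0.6181, -0.7861, 0.0031], [-0.7861, 0.6181, 0.0008], [-0.0025, -0.0019, -1.0]] to wheel in tool cm [-0.13006612  0.26054155  0.66859659]
[-1.28180856e+02  1.44354793e-01 -1.79890050e+02]
wrist 12221 centre (0.5482726097106934, 0.20690728724002838) r 0.02967836521565914 z 0.18052947029790511
scene 967 centre (0.551952064037323, 0.2085190713405609) r 0.029258189722895622 z 0.18018962729746107
t 4.15 ee [0.54892714 0.2052651  0.16673837] j [ 2.840e-01  3.140e-01  1.791e+00 -1.000e-03  1.033e+00 -2.188e+00] gap 0.05702909456641697 F [ 0.52941245 -1.46164518  0.40144209] T [-0.16745371  0.02806318  0.19540876]
R [[-0.6208, -0.784, 0.0033], [-0.784, 0.6208, 0.0004], [-0.0024, -0.0023, -1.0]] to wheel in tool cm [-0.13894553  0.10352996  0.67393174]
```

View pics/c6.png

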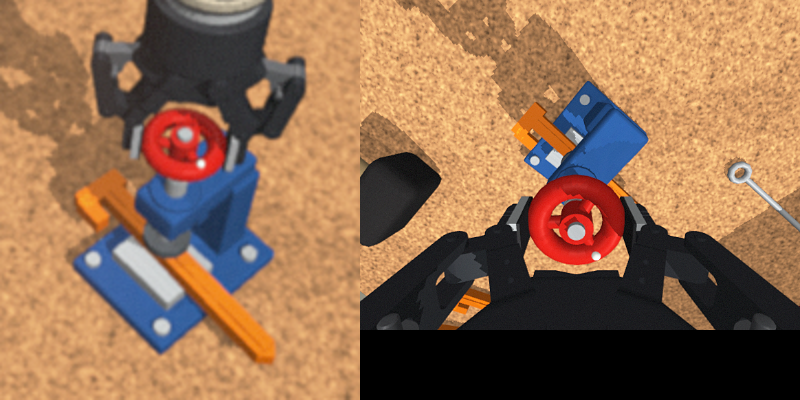

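The wheel rose 14.3 mm by depth, and the hand turned about 71.7°; the white dot turned with the hand and the peg is on the anvil. Letting go.

Request:
send_rows(commands=[[[0,0,0,0,0,0,1],[0,0,0,0,0,0,1],[0,0,0,0,0,0,1],[0,0,0,0,0,0,1]]])

```text
time: 4.55
ee_pos: [0.5489, 0.2059, 0.166]
tcp_rot: [-0.432, 0.902, -0.0, 0.002]
ft_force: [0.4, -0.9, 0.4]
finger_gap: 0.0854
```

```bash
python3 -c "
from h import *
state();wheel('wrist','wrist7')"
```

```text
t 4.55 ee [0.54887233 0.20591603 0.16595574] j [ 2.840e-01  3.150e-01  1.791e+00  1.000e-03  1.031e+00 -2.181e+00] gap 0.08535070212317361 F [ 0.38296909 -0.88814649  0.36534076] T [-0.00075416 -0.01824737  0.00368013]
R [[-0.6261, -0.7797, 0.0032], [-0.7797, 0.6261, 0.0015], [-0.0032, -0.0016, -1.0]] to wheel in tool cm [-0.09060533  0.05884745  0.59577578]
wrist 12361 centre (0.5482767224311829, 0.20685631036758423) r 0.02954251691699028 z 0.1805371825237318
```

Request:
send_rows(commands=[[[0,0,0,0,0,-1.5,1],[0,0,0,0,0,-2.5,1],[0,0,0,0,0,-2.5,1],[0,0,0,0,0,-2.5,1],[0,0,0,0,0,0,1]]])

```text
time: 5.1
ee_pos: [0.549, 0.2061, 0.2628]
tcp_rot: [-0.432, 0.902, 0.0, 0.003]
ft_force: [0.6, 0.1, 0.1]
finger_gap: 0.0855
```

```bash
python3 -c "
from h import *
state();wheel('wrist','wrist8');wheel('scene','scene8')
a=cv2.imread('pics/scene8.png')[130:430,180:490];cv2.imwrite('pics/c8.png',cv2.resize(a,(620,600)))"
```

```text
t 5.1 ee [0.54896243 0.20612516 0.26283902] j [ 2.850e-01  2.130e-01  1.711e+00  1.000e-03  1.213e+00 -2.180e+00] gap 0.08545422899962903 F [0.55168023 0.06391204 0.05224339] T [-0.01334219  0.01738712  0.02133837]
R [[-0.627, -0.779, 0.0045], [-0.779, 0.6271, 0.0022], [-0.0046, -0.0022, -1.0]] to wheel in tool cm [-0.02354083  0.07416624 10.28398081]
wrist 4454 centre (0.5482884645462036, 0.20658700168132782) r 0.02949434146285057 z 0.18059210444419704
scene 966 centre (0.552232027053833, 0.2082633227109909) r 0.029177088290452957 z 0.18005728679645083
```

View pics/c8.png

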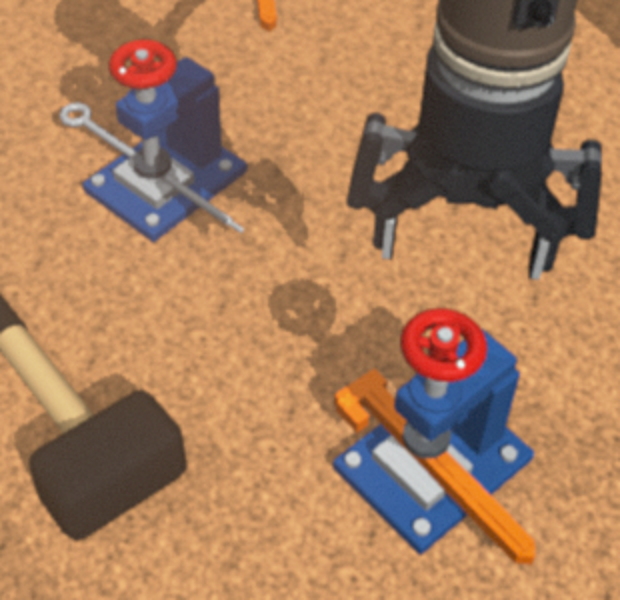

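The gripper is well clear, the peg press stands open with its wheel at crop px (443,345), the peg lies on the anvil, and the skewer press is untouched. Handing in.

```bash
python3 -c "
from cell import *
print(close_job())"
```

```text
the job is handed in; nothing more can be done
None
```

I opened the press holding the orange peg and handed the job in about 5.2 s into the 35 s allowed. I gripped its red handwheel across the rim from above and turned it about 71° anticlockwise in one grip, with the hand rising alongside. Then I let go and backed off 10 cm.

- **Press foot:** the wheel went from 0.1662 m to 0.1806 m by wrist-camera depth. That puts the foot about 14.3 mm clear of the peg, and it had not dropped after I let go and backed off. The scene camera also gave about 14 mm.
- **Forces:** readings at the end of each move stayed under about 2 N at the wrist and 0.4 N m while turning.
- **Peg and twin press:** the last picture shows the peg lying on the anvil and the skewer press untouched. I judged both by eye and did not measure them.
- **Disagreement:** the cameras differed by about 4 mm on where the wheel's centre is. I went by the close-up wrist view, and the low grip forces agreed with it.

No check failed.

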